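# Dock the battery module and connect it

### The arm

A 6-joint arm with a two-finger parallel gripper is mounted at the origin on the work surface. World frame = base frame: x ahead of the robot, y to its left, z up, the work surface at z = 0. Lengths are in m, angles in degrees, forces in N, time in s.
With the tool pointing down it reaches from about 0.4 to 0.825 m from the base axis. Payload 7 kg.
Tool frame: the origin (TCP) lies midway between the tips of the shut fingers; the grasp point (between the pads) lies 19 mm behind it (ctrl.grip_point_offset is the distance from the TCP to the grasp point, in m); x points along the fingers, y is the direction in which the jaws open and shut, and the axes are right-handed (so a half turn about x gives the same grasp; the last joint's range is limited). The gripper opens to 88 mm and grips with 3 to 60 N. Pads are 19 mm wide; open, the fingers measure 130 mm over their backs; the gripper's body (78 mm by 193 mm) begins 47 mm behind the grasp point.
Start: joints at [-48.065, 20.546, 0.682, 0, -70.136, -16.507], TCP at [0.29, -0.61, 0.187] pointing down, gripper open.
Joint ranges: [-176.03, 176.03], [-82.01, 121.73], [-58.28, 71.71], [-173.87, 95.51], [-174.79, -0.11], [-173.66, 173.66]. Speed limits (degrees/s): [136.94, 136.94, 172.46, 180, 180, 180].

### API

Orientations are given as [roll, pitch, yaw] about the fixed x, y, z axes, in that order (R = Rz(yaw) Ry(pitch) Rx(roll)).
In Python, from plant import ctrl gives the robot as it stands.
- The arm moves only by the tool drive_tool, never from a script. Its argument "plan" is a list of rows, each a list of 3 entries, a list of its own where there are three numbers: the shift along the tool's x, y, z in m, then the turn, a rotation vector about the tool's x, y, z in degrees, then the opening, from 0 (shut) to 1 (fully open). In form: [[[dx, dy, dz], [wx, wy, wz], grip], ...]. A call has 1 to 20 rows; each row is the pose to reach, as a shift and turn from the pose measured when the call began, along the tool's axes at that moment; what a row does not reach only later rows make up. A row lasts 1/12 s, in which the tool goes at most 41.7 mm and 7.16 degrees, less where a joint would pass 70% of its speed; a pose out of reach is approached as far as the arm can. A call with a gripper value outside its range is refused whole. The fingers move at their own pace and stop on an object; the grip force is fixed at half the most. Time passes only in rows, so rows that repeat a pose let the fingers close. It gives the time, the measured TCP pose, the force and the opening at its end, in the units of the state.
- ctrl.get_obs(): the state, without advancing time (a new reading comes with each control period).
- ctrl.snapshot(name): name is "scene" or "top" or "wrist"; returns the picture (400x640x3 uint8, blue, green, red); there is no depth.
- ctrl.get_calibration(name): a dict with "fx", "fy", "cx", "cy" (pixels), "R" (3x3) and "t" (3): a world point X has camera coordinates R X + t. Camera axes: x right, y down, z forward; pixel columns grow to the right and rows downward; lengths in m; the calibration is good to about 2 mm. A picture is of the moment at which its call begins: read the wrist's pose just before it. get_calibration takes no time and is no camera call; for the wrist camera it gives the pose at the moment of the call.
- ctrl.close_job(): hands the job in, once; it reports no verdict.
Trained networks look in the newest picture that a camera, given by its name, has taken for a name from the list of things; names that differ only in an ending like _2 or _b are one class to them, and where a whole thing is asked for, a point or a joint stands for the part that bears it (a point fixed in the world has none). Each returns a list of dicts, best first, with "confidence" (0 to 1); they miss things now and then, are a little off and sometimes report something else, mostly with a low value. They report only what shows in the picture. A call takes as long as a camera call. They do not tell look-alikes from the thing itself.
- ctrl.cut_out(camera, name): "pixels" (400x640 bool, what is visible of it) and "pixel" ([column, row] in pixels, amid what is visible of it).
- ctrl.landmark_of(camera, name): "pixel" ([column, row] in pixels: a listed point, or the origin of a listed thing).
The state is a dict: "clock": time; "joint_pos": joint angles; "qvel": joint speeds; "tau": joint torques, N m; "tool_pos": TCP position; "orientation": TCP orientation; "force": force on the tool from outside, world axes, zero at the start; "moment": the same for the moment, N m; "opening": finger opening in m.
Only numpy, scipy, OpenCV 4.12 (cv2) and the standard library are available. Lean on these libraries where they do the work, as an engineer would, in place of code of your own. Each camera call takes 0.05 s, during which the arm holds its last target. There are 200 camera calls.

### The job

Push the grey battery module along the bench into the inside corner of the L-shaped docking console, until its brass-contact side lies flat against the long back rail and its left side flat against the end block; only push it, do not lift or tip it. Then press the green button on the end block fully down and let it come up again, leaving the module docked. Leave the meter, the blue carton and the jar where they are.

Things in the scene. Friction and masses are not known exactly. Their poses are not given: they have to be found in the camera images.
- console: Fixed L-shaped light grey console, 40 mm high (terminals to 48). Origin: inside corner of the L, at bench level; z up. Back rail: x 0 to 70 mm, y -300 to +100; the module meets its upright face x = 0 (two brass pads). End block: x -110 to 0, y 0 to 100; the module meets its side y = 0. Docked, the module's origin is at x -45, y -55 mm here, same yaw.
- module: Loose light grey box, 90 (its x) by 110 (its y) by 50 mm high, pale blue top with 3 dark rockers (to 56 mm). About 0.45 kg, slides at a few newtons. Origin: centre of its underside. +x side: two brass contacts, goes to the back rail; +y: left side, goes to the end block. Starts before the rail, right of the corner, turned up to 18 degrees from the console.
- connect_top (a point): Centre of the top face of the green round push button (radius 16 mm) on top of the console's end block, at x = -50, y = +50 mm in the console's frame; pressed straight down.
- connect (a joint): Travel of the green button in m: 0 = up, 0.006 = fully down; spring, fully down takes 5 N, comes up by itself.
- meter: Bystander: loose dark green multimeter lying on the bench, 140 mm (x) by 75 mm (y) by 40 mm high. Origin: centre of its underside.
- carton: Bystander: loose dark blue carton, 60 by 60 mm, 80 mm high, white paper patch on it. Origin: centre of its underside.
- jar: Bystander: loose round jar with orange cap, 52 mm across, 60 mm high. Origin: centre of its underside.
Things that resemble listed ones, but are neither listed nor needed, are in the scene too. Of the things like the module, leave any that is pink; of the rest the smaller one is meant.

How it is judged:
By the outcome, as a careful person would: the job done as asked, in the order asked, and still so for the second after the job is handed in, with the robot touching nothing.
It also fails if it takes over 58 s, if anything falls off the work surface, if the arm or the gripper's body presses on something with over 40 N, if the wrist force passes 120 N, or if a joint passes its speed limit or range.

## Working session

There is one attempt and no reset: what is moved stays moved. The work goes in short steps, Python scripts to look and compute and a tool call to move; the robot and the scene stay as the last step left them, time stands still between calls to the robot, and variables do not carry over. Pictures are saved under pics/ and viewed, about 8 in all and at most 12, crops included, and the job is handed in when it is done.

Besides the shell and the picture viewer there is one more tool, called after "Request:" by a JSON object that holds its "fn" and its "kwargs". drive_tool: Moves the arm, as the interface text tells. Its arguments: {"type":"object","properties":{"plan":{"type":"array","items":{"type":"array"}}},"required":["plan"]}

```bash
ls; mkdir -p pics; python3 - <<'E'
from plant import ctrl
import cv2,numpy as np
print(ctrl.get_obs())
for c in ("scene","top"):
    im=ctrl.snapshot(c); cv2.imwrite(f"pics/{c}0.png",im)
    k=ctrl.get_calibration(c); print(c,{a:np.round(b,4).tolist() for a,b in k.items()})
    for n in ("module","console","connect_top","meter","carton","jar"):
        print(n,[(np.round(d["pixel"],1).tolist(),round(d["confidence"],2)) for d in ctrl.landmark_of(c,n)])
E
```

```text
pics
{'clock': 0.0, 'joint_pos': array([-4.80670063e+01,  2.05920818e+01,  6.32849740e-01, -1.95191620e-02,
       -7.01359297e+01, -1.65070971e+01]), 'qvel': array([-0.01587118, -0.05357941, -0.01615327, -0.02730963,  0.04079027,
        0.04095604]), 'tau': array([ 1.26032542e-04, -5.82731152e+01,  2.93050522e+01,  6.99721053e+00,
        6.77369404e-03, -1.16172278e-04]), 'tool_pos': array([ 0.28953086, -0.6091271 ,  0.18591032]), 'orientation': array([ 95.59473347,  89.90308475, 121.01398241]), 'force': array([0.45777815, 0.45083549, 0.06488317]), 'moment': array([0.03524358, 0.03036796, 0.06441509]), 'opening': 0.08767579952149698}
scene {'fx': 385.1237, 'fy': 385.1237, 'cx': 317.7438, 'cy': 202.6171, 'R': [[-0.8963, 0.4431, 0.0145], [0.3014, 0.6329, -0.7132], [-0.3252, -0.6349, -0.7008]], 't': [0.4756, -0.0813, 1.0269]}
module [([415.5, 231.6], 0.92), ([306.4, 228.7], 0.65)]
console [([300.8, 315.6], 0.63)]
connect_top [([340.7, 310.2], 0.63)]
meter [([432.0, 312.0], 0.72)]
carton [([309.4, 174.5], 0.58)]
jar [([256.0, 172.2], 0.6), ([308.4, 175.8], 0.56)]
top {'fx': 444.7967, 'fy': 444.7967, 'cx': 323.9303, 'cy': 200.2413, 'R': [[0.0163, -0.9999, -0.0047], [-0.9958, -0.0158, -0.0898], [0.0897, 0.0061, -0.9959]], 't': [-0.0468, 0.5146, 1.0986]}
module [([270.6, 272.2], 0.78), ([364.8, 276.6], 0.65), ([319.1, 190.1], 0.63)]
console [([252.2, 150.3], 0.69)]
connect_top [([224.6, 162.0], 0.6)]
meter [([203.9, 237.9], 0.94)]
carton [([388.9, 225.4], 0.71)]
jar [([417.7, 182.8], 0.75)]
```

View pics/scene0.png

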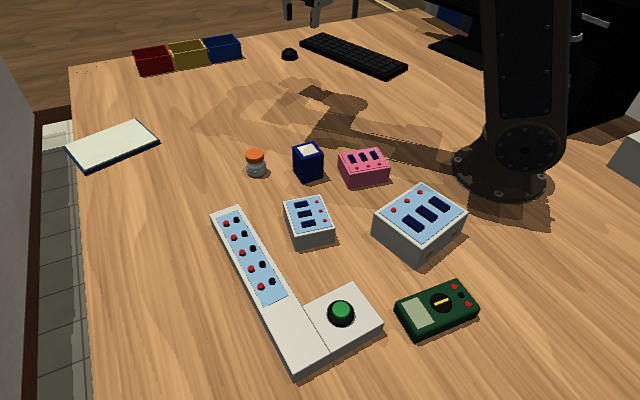

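View pics/top0.png

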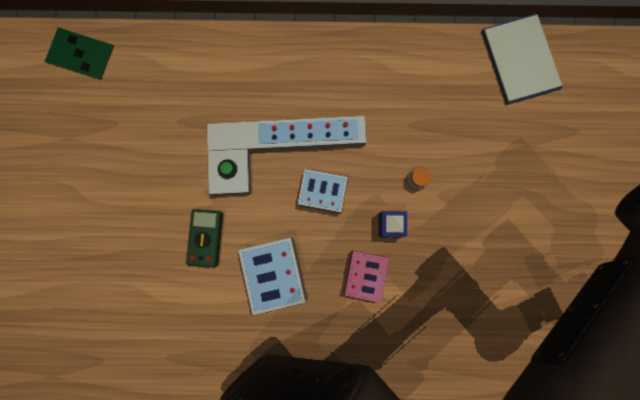

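The needed module is the small blue-topped one (top 323,190; scene 309,221). The large one (271,275) and the pink one (367,276) stay. The console's inside corner is near top (249,150) and the button is at (228,168). Next I'll fit the poses from the masks.

```bash
cat > h.py <<'E'
from plant import ctrl
import cv2,numpy as np
from scipy.optimize import minimize
def proj(k,X):
    p=(X@np.array(k["R"]).T+np.array(k["t"])); return np.c_[k["fx"]*p[:,0]/p[:,2]+k["cx"],k["fy"]*p[:,1]/p[:,2]+k["cy"]]
def unproj(k,px,z):
    R=np.array(k["R"]);d=R.T@np.array([(px[0]-k["cx"])/k["fx"],(px[1]-k["cy"])/k["fy"],1]);C=-R.T@np.array(k["t"])
    return C+d*(z-C[2])/d[2]
def box(x0,x1,y0,y1,h): return np.array([[x,y,z] for x in(x0,x1) for y in(y0,y1) for z in(0,h)],float)
BOX={"module":[box(-.045,.045,-.055,.055,.05)],"meter":[box(-.07,.07,-.0375,.0375,.04)],"carton":[box(-.03,.03,-.03,.03,.08)],
 "console":[box(0,.07,-.3,.1,.04),box(-.11,0,0,.1,.04)]}
def place(X,p):
    c,s=np.cos(p[2]),np.sin(p[2]); return X@np.array([[c,s,0],[-s,c,0],[0,0,1]])+[p[0],p[1],0]
def sil(k,n,p,sc=4):
    m=np.zeros((400*sc,640*sc),np.uint8)
    for b in BOX[n]:
        h=cv2.convexHull((proj(k,place(b,p))*sc+sc/2).astype(np.float32)); cv2.fillConvexPoly(m,h.astype(np.int32),1)
    return cv2.resize(m.astype(np.float32),(640,400),interpolation=cv2.INTER_AREA)
def mask(c,n,near):
    L=[d for d in ctrl.cut_out(c,n) if np.hypot(*(np.array(d["pixel"])-near))<35]
    return L[0]["pixels"].astype(np.float32) if L else None
def fit(n,views,p0):
    f=lambda p:sum(np.abs(sil(k,n,p)-m).sum()/m.sum() for k,m in views)
    S=np.array([p0]+[np.add(p0,d) for d in([.02,0,0],[0,.02,0],[0,0,.15])])
    r=minimize(f,p0,method="Nelder-Mead",options=dict(initial_simplex=S,xatol=2e-4,fatol=1e-4,maxiter=150)); return r.x,r.fun
E
cat > pose.py <<'E'
from h import *
import sys
kt=ctrl.get_calibration("top");ks=ctrl.get_calibration("scene")
ctrl.snapshot("top");ctrl.snapshot("scene")
for n,pt,ps,a in(("module",(323,190),(309,222),-.15),("console",(260,150),(290,295),0.)):
    p0=np.r_[unproj(kt,pt,.03)[:2] if n=="module" else unproj(kt,(249,151),.04)[:2],a]
    mt,ms=mask("top",n,pt),mask("scene",n,ps)
    V=[(k,m) for k,m in((kt,mt),(ks,ms)) if m is not None]
    for lab,v in(("both",V),)+tuple((str(i),[w]) for i,w in enumerate(V)):
        p,e=fit(n,v,p0); print(n,lab,np.round(p[:2],4),round(np.degrees(p[2]),2),"res",round(e,3),[int(m.sum()) for _,m in v])
E
python3 pose.py
python3 - <<'E'
from h import *
k=ctrl.get_calibration("top")
for n,px,z in(("button",(227.5,168),.045),("meter",(204,238),.02),("big",(271,275),.05),("carton",(393,225),.07),("jar",(419,180),.05),("armtip",(300,370),.3)): print(n,unproj(k,px,z).round(3))
E
```

```text
module both [ 0.5387 -0.0342] -9.56 res 0.101 [1612, 2191]
module 0 [ 0.5381 -0.0333] -8.6 res 0.053 [1612]
module 1 [ 0.5391 -0.0354] -9.94 res 0.045 [2191]
console both [0.641  0.1579] 3.81 res 0.031 [6582]
console 0 [0.641  0.1579] 3.81 res 0.031 [6582]
button [0.59  0.203 0.045]
meter [0.416 0.261 0.02 ]
big [0.329 0.087 0.05 ]
carton [ 0.454 -0.206  0.07 ]
jar [ 0.567 -0.273  0.05 ]
armtip [ 0.177 -0.001  0.3  ]
```

```bash
cat > go.py <<'E'
# usage: go.py x y z heading(of tool z, deg): prints shift & turn in tool axes
import sys; from plant import ctrl; import numpy as np
from scipy.spatial.transform import Rotation as Ro
o=ctrl.get_obs(); R=Ro.from_euler("xyz",o["orientation"],degrees=True)
print("tcp",o["tool_pos"].round(4),"head",np.degrees(np.arctan2(*R.as_matrix()[[1,0],2])).round(2),"F",o["force"].round(1),"t",round(o["clock"],2),"open",round(o["opening"],4))
a=list(map(float,sys.argv[1:]))
for i in range(0,len(a),4):
    x,y,z,h=a[i:i+4]; c,s=np.cos(np.radians(h)),np.sin(np.radians(h))
    G=Ro.from_matrix(np.array([[0,-s,c],[0,c,s],[-1,0,0]]))
    print("shift",R.inv().apply(np.array([x,y,z])-o["tool_pos"]).round(4),"turn",np.degrees((R.inv()*G).as_rotvec()).round(2))
E
python3 go.py 0.525 -0.122 0.187 80.8 0.525 -0.122 0.02 80.8
```

```text
tcp [ 0.2898 -0.6096  0.1869] head 25.43 F [ 0.1  0.  -0.1] t 1.0 open 0.0875
shift [-1.000e-04  3.394e-01  4.218e-01] turn [-55.37  -0.     0.  ]
shift [0.1669 0.3394 0.4218] turn [-55.37  -0.     0.  ]
```

Request:
{"fn": "drive_tool", "kwargs": {"plan": [[[0,0.339,0.422],[-55.4,0,0],0.4],[[0,0.339,0.422],[-55.4,0,0],0.4],[[0,0.339,0.422],[-55.4,0,0],0.4],[[0,0.339,0.422],[-55.4,0,0],0.4],[[0,0.339,0.422],[-55.4,0,0],0.4],[[0,0.339,0.422],[-55.4,0,0],0.4],[[0,0.339,0.422],[-55.4,0,0],0.4],[[0,0.339,0.422],[-55.4,0,0],0.4],[[0,0.339,0.422],[-55.4,0,0],0.4],[[0,0.339,0.422],[-55.4,0,0],0.4],[[0,0.339,0.422],[-55.4,0,0],0.4],[[0,0.339,0.422],[-55.4,0,0],0.4],[[0,0.339,0.422],[-55.4,0,0],0.4],[[0,0.339,0.422],[-55.4,0,0],0.4],[[0,0.339,0.422],[-55.4,0,0],0.4],[[0,0.339,0.422],[-55.4,0,0],0.4],[[0,0.339,0.422],[-55.4,0,0],0.4]]}}

```text
clock: 2.42
tool_pos: [0.5249, -0.123, 0.1869]
orientation: [129.8, 90.0, -149.4]
force: [-0.1, 0.2, 0.2]
opening: 0.0351
```

```bash
python3 - <<'E'
from h import *
for c in ("wrist","top"):
    cv2.imwrite(f"pics/{c}1.png",ctrl.snapshot(c))
a=cv2.imread("pics/wrist1.png");b=cv2.imread("pics/top1.png")
cv2.imwrite("pics/both1.png",cv2.resize(np.vstack([a,b]),(480,600)))
E
python3 go.py 0.525 -0.122 0.02 80.8
```

```text
tcp [ 0.5249 -0.1234  0.187 ] head 80.73 F [ 0.2 -0.4 -0.5] t 2.52 open 0.0351
shift [1.67e-01 1.00e-04 1.40e-03] turn [-0.07 -0.    0.  ]
```

View pics/both1.png

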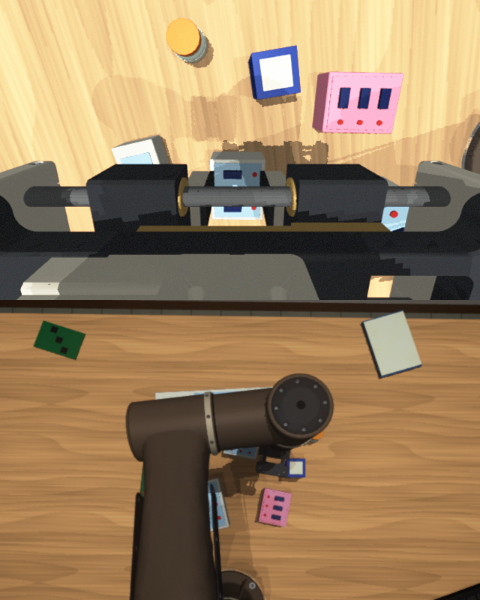

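The wrist view shows the module face centred between the fingers (about 237,185 in the composite), with the carton, jar and pink module clear behind. Descending.

Request:
{"fn": "drive_tool", "kwargs": {"plan": [[[0.04,0,0.0],[0,0,0],0.4],[[0.08,0,0.0],[0,0,0],0.4],[[0.12,0,0.0],[0,0,0],0.4],[[0.15,0,0.0],[0,0,0],0.4],[[0.165,0,0.0],[0,0,0],0.4],[[0.165,0,0.0],[0,0,0],0.4],[[0.165,0,0.0],[0,0,0],0.4]]}}

```text
clock: 3.1
tool_pos: [0.5244, -0.1244, 0.0217]
orientation: [118.2, 89.9, -161.1]
force: [0.3, 0.1, 1.5]
opening: 0.035
```

```bash
python3 - <<'E'
from h import *
a=ctrl.snapshot("scene");cv2.imwrite("pics/s2.png",cv2.resize(a[90:370,180:520],None,fx=2,fy=2))
E
python3 go.py 0.53 -0.09 0.02 80.8
```

```text
tcp [ 0.5255 -0.1241  0.0229] head 80.69 F [ 1.   0.1 -0.1] t 3.15 open 0.035
shift [0.0028 0.001  0.0344] turn [-0.11 -0.01  0.05]
```

View pics/s2.png

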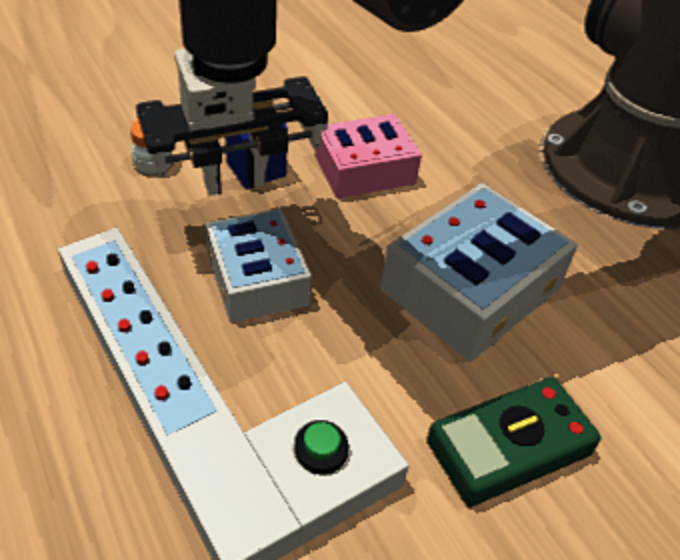

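Request:
{"fn": "drive_tool", "kwargs": {"plan": [[[0.002,0,0.01],[0,0,0],0.4],[[0.002,0,0.02],[0,0,0],0.4],[[0.002,0,0.027],[0,0,0],0.4],[[0.002,0.001,0.034],[-0.5,0,0],0.4],[[0.002,0.002,0.041],[-1.2,0,0],0.4],[[0.002,0.003,0.049],[-2,0,0],0.4],[[0.002,0.004,0.057],[-3,0,0],0.4],[[0.002,0.005,0.065],[-4,0,0],0.4],[[0.002,0.006,0.073],[-5,0,0],0.4],[[0.002,0.007,0.081],[-6,0,0],0.4],[[0.002,0.008,0.089],[-7,0,0],0.4],[[0.002,0.009,0.097],[-8,0,0],0.4],[[0.002,0.01,0.105],[-9,0,0],0.4],[[0.002,0.011,0.113],[-10,0,0],0.4],[[0.002,0.012,0.121],[-11,0,0],0.4],[[0.002,0.013,0.129],[-12,0,0],0.4],[[0.002,0.014,0.135],[-12.8,0,0],0.4],[[0.002,0.014,0.139],[-13.1,0,0],0.4],[[0.002,0.015,0.142],[-13.1,0,0],0.4],[[0.002,0.015,0.142],[-13.1,0,0],0.4]]}}

```text
clock: 4.82
tool_pos: [0.5336, 0.0189, 0.0208]
orientation: [-118.5, 89.9, -24.7]
force: [-0.3, -0.2, 0.1]
opening: 0.0351
```

```bash
cat > chk.py <<'E'
from h import *
import sys
k=ctrl.get_calibration("scene"); a=ctrl.snapshot("scene");cv2.imwrite(f"pics/{sys.argv[1]}.png",cv2.resize(a[90:370,180:520],None,fx=2,fy=2))
p0=np.array([float(v) for v in sys.argv[2:4]]+[.066]); px=proj(k,np.array([[p0[0],p0[1],.04]]))[0]
m=mask("scene","module",px)
if m is None: print("no mask near",px,[d["pixel"] for d in ctrl.cut_out("scene","module")])
else:
    p,e=fit("module",[(k,m)],p0); c,s=np.cos(.0665),np.sin(.0665); d=p[:2]-[.641,.1579]
    print("module",p[:2].round(4),np.degrees(p[2]).round(2),"console-frame",(np.array([c*d[0]+s*d[1],-s*d[0]+c*d[1]])*1e3).round(1),"res",round(e,3),m.sum())
E
python3 chk.py s3 .53 .09; python3 go.py 0.50 0 0.09 3.8
```

```text
module [ 0.552  -0.0179] 21.46 console-frame [-100.5 -169.5] res 1.639 980.0
tcp [0.5336 0.0184 0.0208] head 93.78 F [-0.8 -0.3  0.6] t 4.92 open 0.0354
shift [-0.0692  0.0347 -0.0162] turn [8.998e+01 1.000e-02 5.000e-02]
```

View pics/s3.png

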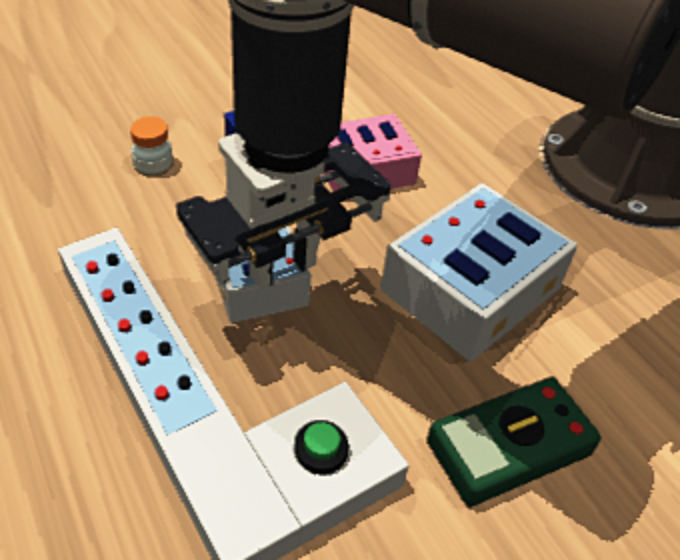

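```bash
python3 - <<'E'
from h import *
k=ctrl.get_calibration("scene")
P=np.array([[.5336,.0189,.0208],[.5244,-.1244,.0217],[.5387,-.034,0.05],[.641,.1579,.04],[.5878,.2045,.045]])
print(((proj(k,P)-[180,90])*2).round(0))
a=ctrl.snapshot("scene");cv2.imwrite("pics/s4.png",cv2.resize(a[150:270,260:380],(720,600),interpolation=cv2.INTER_CUBIC))
E
```

```text
[[281. 297.]
 [234. 211.]
 [256. 247.]
 [244. 430.]
 [321. 446.]]
```

View pics/s4.png

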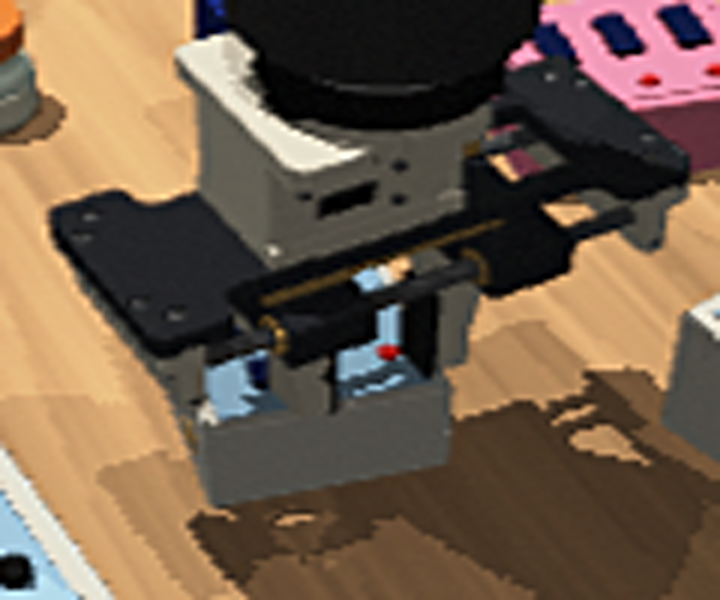

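```bash
python3 - <<'E'
from h import *
k=ctrl.get_calibration("scene")
def tips(t,h,w,zs):
    y=np.array([-np.sin(np.radians(h)),np.cos(np.radians(h)),0])
    for z in zs:
        print(z,proj(k,np.array([np.r_[t,z]+s*w*y for s in(1,-1)])).round(1).tolist())
tips([.2895,-.609],25.4,.054,[.187,.22])
tips([.525,-.1242],80.7,.028,[.0217,.058])
tips([.5336,.0187],93.8,.028,[.0208,.058])
kw=ctrl.get_calibration("wrist");R=np.array(kw["R"]);print("wrist cam pos",(-R.T@kw["t"]).round(4),"fwd",R[2].round(3)); print("TCP in wrist",proj(kw,np.array([[.5336,.0187,.0208],[.5336,.0187,.058]])))
a=cv2.imread("pics/scene0.png")[0:60,270:350]; b=cv2.imread("pics/s2.png")[130:240,170:330]
cv2.imwrite("pics/cmp.png",np.hstack([cv2.resize(a,(400,300),interpolation=cv2.INTER_CUBIC),cv2.resize(b,(400,300),interpolation=cv2.INTER_CUBIC)]))
E
python3 go.py
```

```text
0.187 [[314.9, 41.0], [288.1, 32.0]]
0.22 [[315.0, 29.8], [287.6, 21.1]]
0.0217 [[308.2, 193.2], [285.5, 197.7]]
0.058 [[308.2, 181.9], [284.8, 186.3]]
0.0208 [[331.6, 233.4], [309.1, 243.2]]
0.058 [[332.3, 221.8], [309.1, 231.6]]
wrist cam pos [ 0.5382 -0.0498  0.2192] fwd [-0.016  0.251 -0.968]
TCP in wrist [[315.82877143 222.29635662]
 [315.85278456 242.70490955]]
tcp [0.5336 0.0182 0.0208] head 93.77 F [ 0.  -0.7 -1.4] t 4.97 open 0.0349
```

View pics/cmp.png

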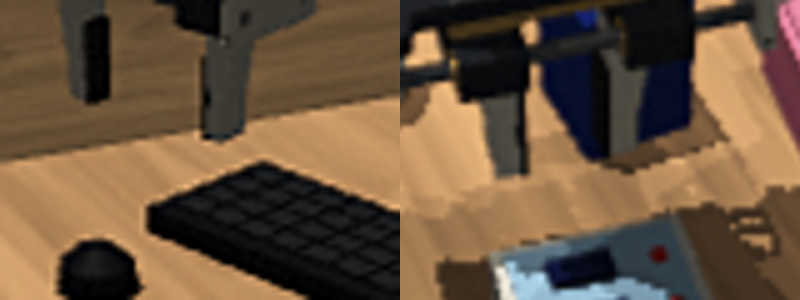

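The fingertips really sit about 37 mm above the reported TCP. All three pictures agree on this, and the sweep passed over the module with no force. The module didn't move. I'll back off, then measure the offset by touching the bench gently.

Request:
{"fn": "drive_tool", "kwargs": {"plan": [[[-0.02,0,0],[0,0,0],0.4],[[-0.04,0,0],[0,0,0],0.4],[[-0.04,0.005,-0.04],[4,0,0],0.4],[[-0.04,0.01,-0.08],[8,0,0],0.4],[[-0.04,0.015,-0.12],[12,0,0],0.4],[[-0.04,0.019,-0.145],[13,0,0],0.4],[[-0.04,0.019,-0.145],[13,0,0],0.4],[[-0.01,0.019,-0.145],[13,0,0],0.4],[[0.015,0.019,-0.145],[13,0,0],0.4],[[0.02,0.019,-0.145],[13,0,0],0.4],[[0.02,0.019,-0.145],[13,0,0],0.4]]}}

```text
clock: 5.88
tool_pos: [0.5225, -0.128, -0.0007]
orientation: [112.9, 89.8, -166.3]
force: [-0.1, 0.6, 1.1]
opening: 0.035
```

```bash
python3 go.py; python3 chk.py s5 .539 -.034; python3 go.py
```

```text
tcp [ 0.5225 -0.128  -0.0007] head 80.75 F [-0.1  0.6  1.1] t 5.88 open 0.035
module [ 0.5387 -0.0345] -10.09 console-frame [-114.9 -185.2] res 0.038 2260.0
tcp [ 0.5248 -0.1277  0.0016] head 80.81 F [1.  1.3 1.3] t 5.98 open 0.0349
```

Request:
{"fn": "drive_tool", "kwargs": {"plan": [[[0.006,0,0],[0,0,0],0.4],[[0.012,0,0],[0,0,0],0.4],[[0.018,0,0],[0,0,0],0.4],[[0.018,0,0],[0,0,0],0.4],[[0.018,0,0.012],[0,0,0],0.4],[[0.018,0,0.022],[0,0,0],0.4],[[0.018,0,0.029],[0,0,0],0.4],[[0.018,0.001,0.036],[-0.5,0,0],0.4],[[0.018,0.002,0.043],[-1,0,0],0.4],[[0.018,0.002,0.05],[-1.5,0,0],0.4],[[0.018,0.003,0.057],[-2,0,0],0.4],[[0.018,0.003,0.057],[-2,0,0],0.4]]}}

```text
clock: 6.98
tool_pos: [0.5312, -0.0696, -0.0163]
orientation: [-98.1, 89.9, -15.2]
force: [0.4, -0.2, 0.1]
opening: 0.035
```

```bash
python3 go.py; python3 chk.py s6 .542 -.01; python3 go.py 0.5346 0.0186 -0.016 93.8
```

```text
tcp [ 0.5312 -0.0696 -0.0163] head 82.91 F [ 0.4 -0.2  0.1] t 6.98 open 0.035
module [ 0.5371 -0.0059] -7.68 console-frame [-114.6 -156.5] res 0.039 2355.0
tcp [ 0.5309 -0.0703 -0.0164] head 82.85 F [-0.1  0.1  0.1] t 7.08 open 0.0348
shift [-0.0005  0.0074  0.0887] turn [-10.95  -0.02   0.07]
```

View pics/s6.png

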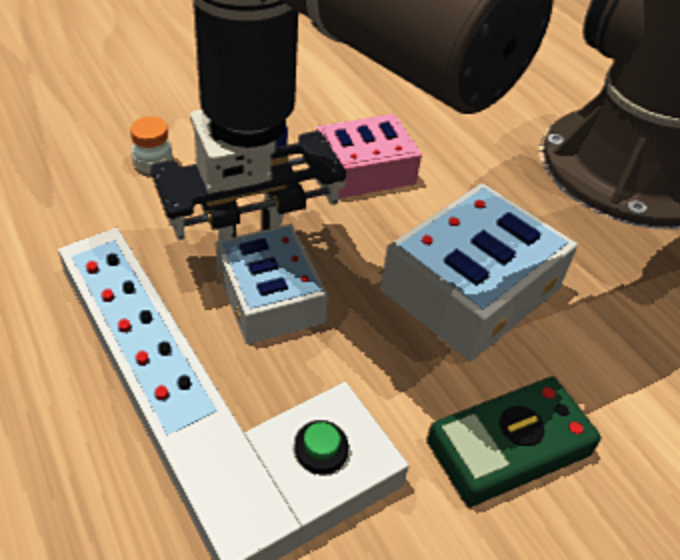

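Request:
{"fn": "drive_tool", "kwargs": {"plan": [[[0,0.001,0.008],[-1,0,0],0.4],[[0,0.002,0.016],[-2,0,0],0.4],[[0,0.002,0.024],[-3,0,0],0.4],[[0,0.003,0.032],[-4,0,0],0.4],[[0,0.003,0.04],[-5,0,0],0.4],[[0,0.004,0.048],[-6,0,0],0.4],[[0,0.005,0.056],[-7,0,0],0.4],[[0,0.005,0.064],[-8,0,0],0.4],[[0,0.006,0.072],[-9,0,0],0.4],[[0,0.006,0.079],[-10,0,0],0.4],[[0,0.007,0.085],[-11,0,0],0.4],[[0,0.007,0.09],[-11,0,0],0.4],[[0,0.007,0.092],[-11,0,0],0.4],[[0,0.007,0.092],[-11,0,0],0.4],[[0,0.007,0.082],[-11,0,0],0.4],[[0,0.007,0.062],[-11,0,0],0.4],[[-0.03,0.007,0.052],[-11,0,0],0.4],[[-0.07,0.007,0.052],[-11,0,0],0.4],[[-0.1,0.007,0.052],[-11,0,0],0.4],[[-0.1,0.007,0.052],[-11,0,0],0.4]]}}

```text
clock: 8.75
tool_pos: [0.5344, -0.018, 0.09]
orientation: [-86.7, 89.4, 7.1]
force: [1.2, 0.0, -0.5]
opening: 0.035
```

```bash
python3 chk.py s7 .532 .086; python3 go.py 0.46 0.084 0.084 3.8 0.46 0.084 -0.016 3.8
```

```text
module [0.5292 0.0863] 3.78 console-frame [-116.3  -64.1] res 0.081 2782.0
tcp [ 0.5312 -0.0181  0.0852] head 93.79 F [-0.5 -0.6 -1.2] t 8.85 open 0.0353
shift [0.0009 0.0643 0.1066] turn [89.99  0.25  0.18]
shift [0.1009 0.0648 0.1065] turn [89.99  0.25  0.18]
```

Request:
{"fn": "drive_tool", "kwargs": {"plan": [[[0,0.064,0.104],[90,0,0],0.7],[[0,0.064,0.104],[90,0,0],0.7],[[0,0.064,0.104],[90,0,0],0.7],[[0,0.064,0.104],[90,0,0],0.7],[[0,0.064,0.104],[90,0,0],0.7],[[0,0.064,0.104],[90,0,0],0.7],[[0,0.064,0.104],[90,0,0],0.7],[[0,0.064,0.104],[90,0,0],0.7],[[0,0.064,0.104],[90,0,0],0.7],[[0,0.064,0.104],[90,0,0],0.7],[[0,0.064,0.104],[90,0,0],0.7],[[0,0.064,0.104],[90,0,0],0.7],[[0,0.064,0.104],[90,0,0],0.7],[[0,0.064,0.104],[90,0,0],0.7],[[0.03,0.064,0.104],[90,0,0],0.7],[[0.06,0.064,0.104],[90,0,0],0.7],[[0.085,0.064,0.104],[90,0,0],0.7],[[0.1,0.064,0.104],[90,0,0],0.7],[[0.1,0.064,0.104],[90,0,0],0.7]]}}

```text
clock: 10.43
tool_pos: [0.4582, 0.0797, -0.0186]
orientation: [-123.6, 89.8, -119.7]
force: [-0.7, 0.7, 0.1]
opening: 0.0615
```

```bash
python3 chk.py s8 .529 .086; python3 go.py 0.546 0.0885 -0.016 3.8
```

```text
module [0.5289 0.0867] 2.44 console-frame [-116.6  -63.6] res 0.092 2717.0
tcp [ 0.4605  0.081  -0.0156] head 3.94 F [ 0.3 -0.1 -0.6] t 10.53 open 0.0615
shift [0.0007 0.0016 0.0858] turn [0.14 0.16 0.03]
```

View pics/s8.png

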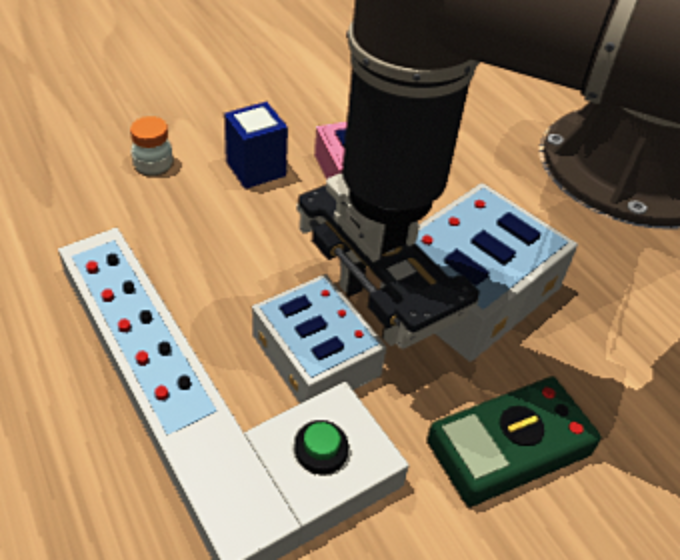

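Request:
{"fn": "drive_tool", "kwargs": {"plan": [[[0,0,0.008],[0,0,0],0.7],[[0,0,0.015],[0,0,0],0.7],[[0,0,0.022],[0,0,0],0.7],[[0,0,0.029],[0,0,0],0.7],[[0,0,0.036],[0,0,0],0.7],[[0,0,0.043],[0,0,0],0.7],[[0,0,0.05],[0,0,0],0.7],[[0,0,0.057],[0,0,0],0.7],[[0,0,0.064],[0,0,0],0.7],[[0,0,0.07],[0,0,0],0.7],[[0,0,0.075],[0,0,0],0.7],[[0,0,0.079],[0,0,0],0.7],[[0,0,0.081],[0,0,0],0.7],[[0,0,0.083],[0,0,0],0.7],[[0,0,0.083],[0,0,0],0.7]]}}

```text
clock: 11.78
tool_pos: [0.5437, 0.0868, -0.0154]
orientation: [-8.0, 89.8, -4.0]
force: [-0.9, -0.3, 0.2]
opening: 0.0615
```

Request:
{"fn": "drive_tool", "kwargs": {"plan": [[[0,0,0.001],[0,0,0],0.7],[[0,0,0.002],[0,0,0],0.7],[[0,0,0.003],[0,0,0],0.7],[[0,0,0.003],[0,0,0],0.7]]}}

```text
clock: 12.12
tool_pos: [0.546, 0.0869, -0.0155]
orientation: [-17.0, 89.9, -13.1]
force: [-5.0, 0.0, 2.2]
opening: 0.0613
```

Request:
{"fn": "drive_tool", "kwargs": {"plan": [[[0,0,0.001],[0,0,0],0.7],[[0,0,0.002],[0,0,0],0.7],[[0,0,0.002],[0,0,0],0.7]]}}

```text
clock: 12.37
tool_pos: [0.5458, 0.0867, -0.0158]
orientation: [-138.9, 89.9, -135.0]
force: [-9.4, 2.7, 4.6]
opening: 0.0617
```

```bash
python3 go.py; python3 chk.py s9 .6 .092;python3 go.py
```

```text
tcp [ 0.5458  0.0867 -0.0158] head 3.92 F [-9.4  2.7  4.6] t 12.37 open 0.0617
module [0.5978 0.0801] 2.76 console-frame [-48.3 -74.8] res 0.216 2543.0
tcp [ 0.5458  0.0867 -0.0158] head 3.91 F [-10.    1.7   4.6] t 12.47 open 0.0614
```

Request:
{"fn": "drive_tool", "kwargs": {"plan": [[[0,0,-0.008],[0,0,0],0.7],[[0,0,-0.016],[0,0,0],0.7],[[-0.03,0,-0.016],[0,0,0],0.7],[[-0.07,0,-0.016],[0,0,0],0.6],[[-0.1,0,-0.016],[0,0,0],0.5],[[-0.1,0,-0.016],[0,0,0],0.5]]}}

```text
clock: 12.97
tool_pos: [0.5341, 0.0874, 0.091]
orientation: [11.6, 89.4, 15.7]
force: [0.7, 0.9, 0.2]
opening: 0.0474
```

```bash
python3 chk.py s9 .599 .092;python3 go.py 0.604 0.002 0.084 93.8 0.604 0.002 -0.016 93.8
```

```text
module [0.5946 0.0793] 0.08 console-frame [-51.6 -75.4] res 0.25 2443.0
tcp [0.531  0.0864 0.0861] head 3.92 F [-0.9 -0.5 -0.5] t 13.07 open 0.0448
shift [ 0.0022 -0.0892  0.067 ] turn [-89.88   0.19   0.11]
shift [ 0.1022 -0.0893  0.0667] turn [-89.88   0.19   0.11]
```

Request:
{"fn": "drive_tool", "kwargs": {"plan": [[[0,-0.089,0.067],[-89.9,0,0],0.35],[[0,-0.089,0.067],[-89.9,0,0],0.35],[[0,-0.089,0.067],[-89.9,0,0],0.35],[[0,-0.089,0.067],[-89.9,0,0],0.35],[[0,-0.089,0.067],[-89.9,0,0],0.35],[[0,-0.089,0.067],[-89.9,0,0],0.35],[[0,-0.089,0.067],[-89.9,0,0],0.35],[[0,-0.089,0.067],[-89.9,0,0],0.35],[[0,-0.089,0.067],[-89.9,0,0],0.35],[[0,-0.089,0.067],[-89.9,0,0],0.35],[[0,-0.089,0.067],[-89.9,0,0],0.35],[[0,-0.089,0.067],[-89.9,0,0],0.35],[[0,-0.089,0.067],[-89.9,0,0],0.35],[[0,-0.089,0.067],[-89.9,0,0],0.35],[[0,-0.089,0.067],[-89.9,0,0],0.35]]}}

```text
clock: 14.32
tool_pos: [0.6033, 0.0021, 0.0852]
orientation: [-71.8, 89.9, 21.8]
force: [0.8, -0.4, -0.7]
opening: 0.0307
```

```bash
python3 chk.py s10 .599 .092;python3 go.py 0.604 0.002 -0.016 93.8
```

```text
module [0.5971 0.0846] 4.15 console-frame [-48.7 -70.3] res 0.186 2632.0
tcp [0.6035 0.0022 0.0856] head 93.65 F [-0.5 -0.1  0.4] t 14.42 open 0.0305
shift [ 0.1016 -0.0002 -0.0003] turn [-0.15  0.04  0.14]
```

View pics/s10.png

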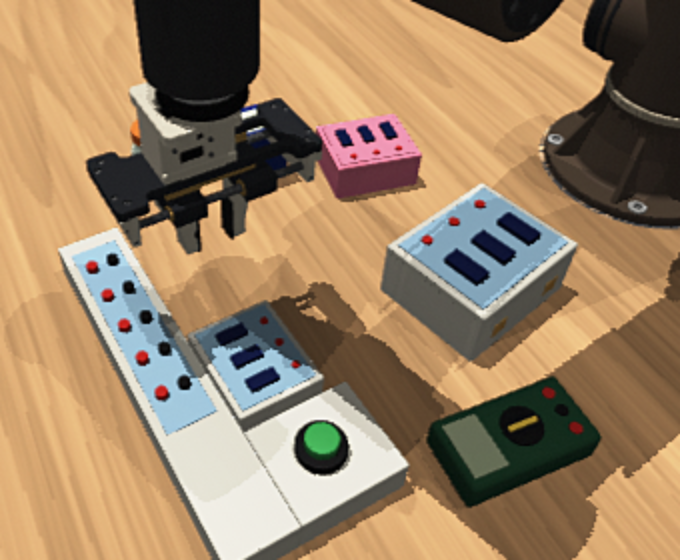

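Request:
{"fn": "drive_tool", "kwargs": {"plan": [[[0.035,0,0],[0,0,0],0.35],[[0.07,0,0],[0,0,0],0.35],[[0.09,0,0],[0,0,0],0.35],[[0.101,0,0],[0,0,0],0.35],[[0.101,0,0],[0,0,0],0.35],[[0.101,0,0.008],[0,0,0],0.35],[[0.101,0,0.015],[0,0,0],0.35],[[0.101,0,0.02],[0,0,0],0.35],[[0.101,0,0.024],[0,0,0],0.35],[[0.101,0,0.028],[0,0,0],0.35],[[0.101,0,0.03],[0,0,0],0.35],[[0.101,0,0.03],[0,0,0],0.35]]}}

```text
clock: 15.42
tool_pos: [0.6022, 0.0328, -0.0149]
orientation: [-72.0, 89.8, 21.6]
force: [-0.2, 0.1, 0.3]
opening: 0.0306
```

Request:
{"fn": "drive_tool", "kwargs": {"plan": [[[0,0,0.001],[0,0,0],0.35],[[0,0,0.002],[0,0,0],0.35],[[0,0,0.003],[0,0,0],0.35],[[0,0,0.003],[0,0,0],0.35]]}}

```text
clock: 15.75
tool_pos: [0.6019, 0.034, -0.0149]
orientation: [-107.6, 89.8, -14.0]
force: [2.6, -10.7, 1.8]
opening: 0.0306
```

Request:
{"fn": "drive_tool", "kwargs": {"plan": [[[0,0,0.002],[0,0,0],0.35],[[0,0,0.003],[0,0,0],0.35],[[0,0,0.003],[0,0,0],0.35]]}}

```text
clock: 16.0
tool_pos: [0.6019, 0.0339, -0.0147]
orientation: [-154.5, 89.7, -60.8]
force: [4.8, -17.1, 0.0]
opening: 0.0307
```

Request:
{"fn": "drive_tool", "kwargs": {"plan": [[[0,0,-0.008],[0,0,0],0.35],[[0,0,-0.018],[0,0,0],0.35],[[-0.03,0,-0.018],[0,0,0],0.35],[[-0.07,0,-0.018],[0,0,0],0.5],[[-0.1,0,-0.02],[0,0,0],0.7],[[-0.1,0,-0.06],[0,0,0],0.7],[[-0.1,0,-0.08],[0,0,0],0.7],[[-0.1,0,-0.08],[0,0,0],0.7]]}}

```text
clock: 16.67
tool_pos: [0.6069, -0.0483, 0.0863]
orientation: [-137.4, 89.7, -43.9]
force: [-0.5, 0.4, -0.1]
opening: 0.0577
```

```bash
python3 - <<'E'
from h import *
k=ctrl.get_calibration("scene"); a=ctrl.snapshot("scene")
for i,(n,px) in enumerate((("module",(310,262)),)):
    m=mask("scene",n,px); p,e=fit(n,[(k,m)],[.6,.1,.066]); print(n,p[:2].round(4),np.degrees(p[2]).round(2),e,m.sum())
b=cv2.resize(a[210:330,260:400],(700,600),interpolation=cv2.INTER_CUBIC); cv2.imwrite("pics/s11.png",b)
print("docked expected",place(np.array([[-.045,-.055,0]]),[.641,.1579,.0665]).round(4))
E
python3 go.py 0.525 0.095 0.084 3.8 0.525 .095 -.016 3.8
```

```text
module [0.5963 0.0817] 0.74 0.2598283290863037 2461.0
docked expected [[0.5998 0.1    0.    ]]
tcp [ 0.6066 -0.0464  0.0855] head 93.56 F [1.2 0.4 0. ] t 16.77 open 0.0601
shift [0.0009 0.0727 0.1462] turn [ 8.976e+01 -7.000e-02  2.400e-01]
shift [0.1009 0.0729 0.1465] turn [ 8.976e+01 -7.000e-02  2.400e-01]
```

View pics/s11.png

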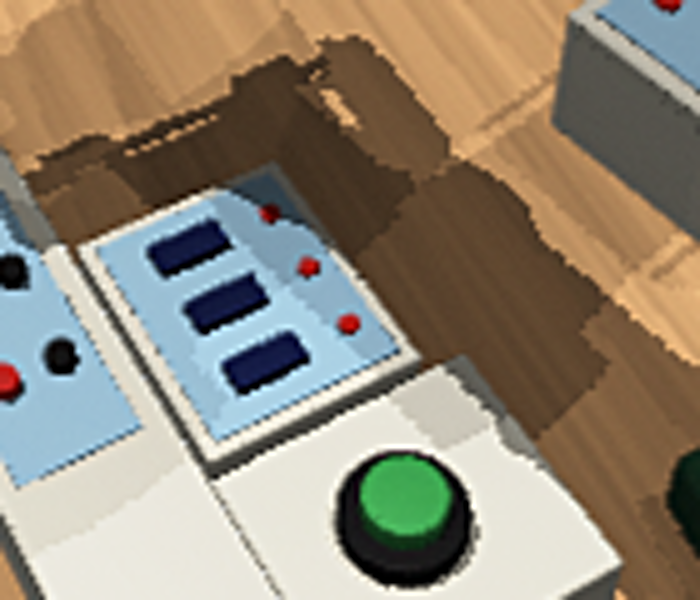

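```bash
python3 - <<'E'
from h import *
k=ctrl.get_calibration("scene"); c,s=np.cos(.0665),np.sin(.0665)
def cf(u,v,z):
    d=unproj(k,(260+u/5-.4,210+v/5-.4),z)[:2]-[.641,.1579]; return (np.array([c*d[0]+s*d[1],-s*d[0]+c*d[1]])*1e3).round(1)
for n,u,v,z in(("mod +x-y",80,245,.05),("mod -x-y",275,165,.05),("mod -x+y",420,355,.05),("mod +x+y",210,465,.05),("corner(0,0)",207,478,.04),("block(-110,0)",462,357,.04),("block(-110,100)",618,560,.04),("button(-50,50)",405,495,.05)): print(n,cf(u,v,z))
E
```

```text
mod +x-y [  -1.  -109.1]
mod -x-y [ -87.2 -106.7]
mod -x+y [-88.9  -1. ]
mod +x+y [1. 1.]
corner(0,0) [ 1.7 -0.2]
block(-110,0) [-106.4    2.2]
block(-110,100) [-107.2   98.5]
button(-50,50) [-52.7  45.2]
```

The measured corners put the module docked within about 1–2 mm. I'll do one more straight push toward the rail to confirm it's flat, then press the button.

Request:
{"fn": "drive_tool", "kwargs": {"plan": [[[0,0.073,0.139],[89.8,0,0],0.6],[[0,0.073,0.139],[89.8,0,0],0.6],[[0,0.073,0.139],[89.8,0,0],0.6],[[0,0.073,0.139],[89.8,0,0],0.6],[[0,0.073,0.139],[89.8,0,0],0.6],[[0,0.073,0.139],[89.8,0,0],0.6],[[0,0.073,0.139],[89.8,0,0],0.6],[[0,0.073,0.139],[89.8,0,0],0.6],[[0,0.073,0.139],[89.8,0,0],0.6],[[0,0.073,0.139],[89.8,0,0],0.6],[[0,0.073,0.139],[89.8,0,0],0.6],[[0,0.073,0.139],[89.8,0,0],0.6],[[0,0.073,0.139],[89.8,0,0],0.6],[[0,0.073,0.139],[89.8,0,0],0.6],[[0,0.073,0.139],[89.8,0,0],0.6]]}}

```text
clock: 18.02
tool_pos: [0.5249, 0.0883, 0.0846]
orientation: [-65.4, 89.8, -61.4]
force: [-0.0, -0.9, -0.1]
opening: 0.0525
```

```bash
python3 go.py 0.525 .088 -.016 3.8
```

```text
tcp [0.5249 0.0883 0.0846] head 4.01 F [-0.  -0.9 -0.1] t 18.02 open 0.0525
shift [ 1.006e-01 -0.000e+00 -1.000e-04] turn [0.21 0.09 0.19]
```

Request:
{"fn": "drive_tool", "kwargs": {"plan": [[[0.035,0,0],[0.2,0,0],0.6],[[0.07,0,0],[0.2,0,0],0.6],[[0.09,0,0],[0.2,0,0],0.6],[[0.1,0,0],[0.2,0,0],0.6],[[0.1,0,0],[0.2,0,0],0.6],[[0.1,0,0.008],[0.2,0,0],0.6],[[0.1,0,0.014],[0.2,0,0],0.6],[[0.1,0,0.017],[0.2,0,0],0.6],[[0.1,0,0.019],[0.2,0,0],0.6],[[0.1,0,0.02],[0.2,0,0],0.6],[[0.1,0,0.021],[0.2,0,0],0.6],[[0.1,0,0.022],[0.2,0,0],0.6],[[0.1,0,0.022],[0.2,0,0],0.6]]}}

```text
clock: 19.1
tool_pos: [0.5458, 0.0891, -0.0153]
orientation: [-95.2, 89.8, -91.4]
force: [-5.3, 0.7, 2.8]
opening: 0.0525
```

Request:
{"fn": "drive_tool", "kwargs": {"plan": [[[0,0,0.001],[0,0,0],0.6],[[0,0,0.002],[0,0,0],0.6],[[0,0,0.002],[0,0,0],0.6]]}}

```text
clock: 19.35
tool_pos: [0.5456, 0.0887, -0.0156]
orientation: [-130.5, 89.7, -126.7]
force: [-8.4, 2.3, 5.1]
opening: 0.0524
```

Request:
{"fn": "drive_tool", "kwargs": {"plan": [[[0,0,-0.008],[0,0,0],0.6],[[0,0,-0.015],[0,0,0],0.6],[[-0.04,0,-0.015],[0,0,0],0.3],[[-0.08,0,-0.015],[0,0,0],0],[[-0.1,0,-0.015],[0,0,0],0],[[-0.1,0.03,0.01],[0,0,0],0],[[-0.1,0.065,0.03],[0,0,0],0],[[-0.1,0.1,0.045],[0,0,0],0],[[-0.1,0.112,0.05],[0,0,0],0],[[-0.1,0.112,0.05],[0,0,0],0],[[-0.1,0.112,0.05],[0,0,0],0]]}}

```text
clock: 20.27
tool_pos: [0.588, 0.2048, 0.0832]
orientation: [-131.7, 89.6, -127.9]
force: [-0.3, -1.2, 0.1]
opening: 0.0014
```

```bash
python3 go.py 0.588 .2035 .084 3.8 0.588 .2035 .02 3.8; python3 - <<'E'
from h import *
for c in("scene","wrist"):
    k=ctrl.get_calibration(c);cv2.imwrite(f"pics/{c}12.png",ctrl.snapshot(c))
    for d in ctrl.landmark_of(c,"connect_top"): print(c,d["pixel"],round(d["confidence"],2),[unproj(k,d["pixel"],z)[:2].round(4).tolist() for z in(.048,.056)])
E
```

```text
tcp [0.588  0.2048 0.0832] head 3.85 F [-0.3 -1.2  0.1] t 20.27 open 0.0014
shift [-0.0008 -0.0013 -0.0001] turn [ 0.05 -0.24  0.27]
shift [ 0.0632 -0.001   0.0002] turn [ 0.05 -0.24  0.27]
scene [340.4, 310.9] 0.79 [[0.5872, 0.2023], [0.5898, 0.2061]]
wrist [317.0, 217.5] 0.61 [[0.5971, 0.2043], [0.5945, 0.2042]]
```

Request:
{"fn": "drive_tool", "kwargs": {"plan": [[[0.03,0,0.002],[0,0,0],0],[[0.045,0,0.002],[0,0,0],0],[[0.055,0,0.002],[0,0,0],0],[[0.06,0,0.002],[0,0,0],0],[[0.062,0,0.002],[0,0,0],0],[[0.062,0,0.002],[0,0,0],0]]}}

```text
clock: 20.97
tool_pos: [0.59, 0.2028, 0.0223]
orientation: [-127.9, 89.7, -124.2]
force: [-0.9, -0.2, 2.0]
opening: 0.0005
```

Request:
{"fn": "drive_tool", "kwargs": {"plan": [[[0.002,0,0],[0,0,0],0],[[0.003,0,0],[0,0,0],0],[[0.003,0,0],[0,0,0],0]]}}

```text
clock: 21.22
tool_pos: [0.5907, 0.2031, 0.0201]
orientation: [-117.1, 89.7, -113.4]
force: [0.3, -0.3, 2.8]
opening: 0.0009
```

Request:
{"fn": "drive_tool", "kwargs": {"plan": [[[0.002,0,0],[0,0,0],0],[[0.003,0,0],[0,0,0],0],[[0.003,0,0],[0,0,0],0]]}}

```text
clock: 21.47
tool_pos: [0.5908, 0.2032, 0.0173]
orientation: [-112.3, 89.8, -108.6]
force: [-0.5, -0.3, 3.1]
opening: 0.0004
```

Request:
{"fn": "drive_tool", "kwargs": {"plan": [[[0.001,0,0],[0,0,0],0],[[0.002,0,0],[0,0,0],0],[[0.002,0,0],[0,0,0],0]]}}

```text
clock: 21.72
tool_pos: [0.591, 0.2032, 0.0165]
orientation: [-104.8, 89.8, -101.0]
force: [-3.7, -1.2, 12.1]
opening: 0.0003
```

Request:
{"fn": "drive_tool", "kwargs": {"plan": [[[0.002,0,0],[0,0,0],0],[[0.002,0,0],[0,0,0],0],[[0.002,0,0],[0,0,0],0]]}}

```text
clock: 21.97
tool_pos: [0.5911, 0.2032, 0.0164]
orientation: [-93.8, 89.8, -90.0]
force: [-6.9, -1.5, 18.6]
opening: 0.0
```

```bash
python3 go.py; python3 - <<'E'
from h import *
a=ctrl.snapshot("scene");cv2.imwrite("pics/press.png",a)
E
```

```text
tcp [0.5911 0.2032 0.0164] head 3.82 F [-6.9 -1.5 18.6] t 21.97 open 0.0
```

Request:
{"fn": "drive_tool", "kwargs": {"plan": [[[-0.005,0,0],[0,0,0],0],[[-0.02,0,0],[0,0,0],0],[[-0.05,0,0],[0,0,0],0],[[-0.09,0,0],[0,0,0],0],[[-0.13,0,0],[0,0,0],0],[[-0.15,0.02,-0.02],[0,0,0],0],[[-0.15,0.02,-0.06],[0,0,0],0],[[-0.15,0.02,-0.1],[0,0,0],0],[[-0.15,0.02,-0.13],[0,0,0],0],[[-0.15,0.02,-0.13],[0,0,0],0],[[-0.15,0.02,-0.13],[0,0,0],0]]}}

```text
clock: 22.93
tool_pos: [0.459, 0.2155, 0.167]
orientation: [-69.4, 89.8, -65.4]
force: [0.4, 0.5, -0.5]
opening: 0.0007
```

```bash
python3 - <<'E'
from h import *
a=ctrl.snapshot("scene");b=cv2.imread("pics/press.png")
f=lambda i,y,x,h,w:cv2.resize(i[y:y+h,x:x+w],None,fx=3,fy=3,interpolation=cv2.INTER_CUBIC)
cv2.imwrite("pics/s13.png",np.hstack([f(b,230,270,110,120),f(a,230,270,110,120)]))
t=ctrl.snapshot("top");cv2.imwrite("pics/top2.png",t)
t0=cv2.imread("pics/top0.png")
for c in("scene","top"):
    for n in("meter","carton","jar"):
        L=ctrl.landmark_of(c,n); print(c,n,[np.round(d["pixel"],1).tolist() for d in L])
E
python3 go.py
```

```text
scene meter [[432.0, 311.6]]
scene carton [[310.5, 174.7]]
scene jar [[253.4, 172.4], [431.9, 311.5], [312.0, 175.2]]
top meter [[205.8, 238.0]]
top carton [[391.0, 225.3]]
top jar [[416.8, 180.3], [272.3, 166.9]]
tcp [0.4604 0.215  0.1658] head 3.78 F [ 0.2 -0.7 -0.4] t 23.33 open 0.0005
```

View pics/s13.png

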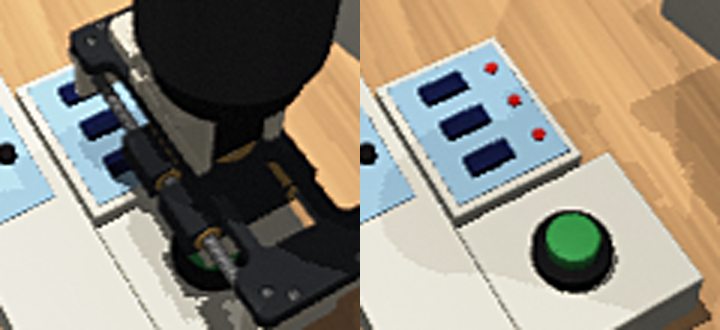

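The module still looks docked and the button is up. To be sure the fingers bottomed on the button and not on its bezel, I'll measure how far the cap stands above the bezel.

```bash
python3 - <<'E'
from h import *
a=ctrl.snapshot("scene");b=cv2.imread("pics/press.png")
for u in (338,341,344): print(u,[a[v,u].tolist() for v in range(298,332)])
k=ctrl.get_calibration("scene")
th=np.linspace(0,2*np.pi,73)
for z in(.04,.05,.053,.056,.06,.062):
    C=place(np.array([[-.05,.05,0]]),[.641,.1579,.0665])[0]
    for r in(.016,.024):
        q=proj(k,np.c_[C[0]+r*np.cos(th),C[1]+r*np.sin(th),0*th+z]); print(z,r,"rows",q[:,1].min().round(1),q[:,1].max().round(1),"cols",q[:,0].min().round(1),q[:,0].max().round(1))
E
```

```text
338 [[202, 217, 220], [222, 236, 243], [43, 40, 51], [35, 87, 22], [74, 156, 54], [75, 154, 57], [72, 150, 54], [72, 149, 54], [73, 151, 56], [74, 154, 57], [74, 153, 57], [75, 154, 58], [74, 153, 57], [77, 157, 60], [78, 157, 61], [79, 159, 61], [81, 162, 63], [90, 173, 72], [49, 100, 37], [23, 52, 18], [22, 49, 15], [22, 42, 18], [21, 21, 22], [23, 22, 24], [23, 22, 22], [28, 27, 28], [9, 8, 8], [0, 0, 0], [0, 0, 0], [201, 219, 225], [208, 224, 229], [221, 234, 236], [219, 230, 234], [216, 229, 232]]
341 [[203, 217, 221], [220, 235, 242], [44, 38, 53], [54, 133, 35], [72, 154, 53], [71, 149, 54], [71, 148, 53], [72, 150, 55], [73, 150, 55], [73, 152, 56], [74, 153, 56], [73, 153, 56], [73, 151, 56], [77, 156, 59], [75, 154, 58], [76, 155, 60], [80, 158, 62], [82, 164, 64], [77, 153, 60], [28, 60, 22], [22, 49, 18], [18, 40, 12], [22, 22, 22], [21, 20, 22], [23, 23, 24], [26, 25, 27], [12, 10, 13], [0, 0, 0], [0, 0, 0], [57, 62, 65], [210, 227, 232], [218, 234, 237], [219, 231, 233], [218, 229, 232]]
344 [[200, 214, 219], [212, 227, 232], [151, 160, 168], [24, 16, 28], [64, 146, 46]
[... 270 characters left out ...]
3, 21, 24], [22, 21, 21], [21, 20, 22], [6, 6, 7], [0, 0, 0], [0, 0, 0], [87, 96, 98], [209, 226, 230], [200, 215, 221], [218, 231, 234], [218, 230, 233]]
0.04 0.016 rows 306.3 322.8 cols 331.4 349.5
0.04 0.024 rows 302.3 327.1 cols 326.8 354.1
0.05 0.016 rows 303.3 319.9 cols 331.6 349.9
0.05 0.024 rows 299.3 324.2 cols 327.0 354.5
0.053 0.016 rows 302.4 319.0 cols 331.6 350.1
0.053 0.024 rows 298.4 323.3 cols 327.0 354.7
0.056 0.016 rows 301.5 318.1 cols 331.7 350.2
0.056 0.024 rows 297.5 322.4 cols 327.1 354.8
0.06 0.016 rows 300.3 316.9 cols 331.8 350.4
0.06 0.024 rows 296.3 321.3 cols 327.2 355.0
0.062 0.016 rows 299.7 316.3 cols 331.9 350.5
0.062 0.024 rows 295.7 320.7 cols 327.2 355.1
```

The cap top is at about z 59 mm and the bezel at about 50 mm. The fingers stopped at about 53 mm, which is the full 6 mm of travel and clear of the bezel. Handing in.

```bash
python3 -c "
from plant import ctrl
print(ctrl.close_job())"
```

```text
the job is handed in; nothing more can be done
None
```

The module is docked in the console's inside corner, and the green button was pressed fully down and came up again. I handed the job in at about 23 s of the 58 s allowed.

- **Docking:** I pushed the module with two fingers. The first pushes went left, turning it straight, and then toward the rail. It then went left until it stopped at the end block with 17 N, and a final push to the rail stopped at the same position as before with 8 N. The corners read from the picture put it docked to within about 1–3 mm, and the last picture shows it still flush after the press.
- **Button:** The fingers met it at a reported height of about 22.5 mm and stopped at 16.5 mm, with the force rising to 19 N. That matches the full 6 mm of travel. The stop was about 3 mm above the bezel, so the fingers bottomed on the button itself.
- **Bystanders:** The meter, carton and jar read within about 3 pixels of their starting positions in both cameras.

**Checks that disagreed:**
- The fingertips sit about 37 mm above the reported TCP. The first push therefore passed over the module without moving it, and I lowered the later moves to allow for this.
- Outline fits of the docked module were poor (error up to 26%) because the console and gripper hid part of it. I relied on the corner readings and contact forces instead.

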